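# Set a ply strip over the end of a saw board for cutting

## Robot

A 6-joint arm with a two-finger parallel gripper is mounted at the origin on a cart in front of the work surface, level with it; the furniture and walls round the work are solid. World frame = base frame: x ahead of the robot, y to its left, z up, the work surface at z = 0. Lengths are in mm, angles in rad, forces in N, time in s.
With the tool pointing down it reaches from about 400 to 925 mm from the base axis. Payload 3.4 kg.
Tool frame: the origin (TCP) lies at the very end of the fingers, on their centre line; the grasp point (between the pads) lies 19 mm behind it; z points along the fingers, y is the line along which they close (so a half turn about z gives the same grasp; the last joint's range is limited). The gripper opens to 85 mm and grips with 20 to 120 N. Pads are 22 mm wide; open, the fingers measure 114 mm over their backs; the gripper's body (76 mm by 85 mm) begins 54 mm behind the grasp point. The pads swing forward as they close: fully open they stand 13 mm farther back than shut.
Start: joints at [-1.292, 0.307, 1.506, -0, 1.328, -0.073], TCP at [198.654, -539.599, 231.305] pointing down, gripper open.
Joint ranges: [-3.12, 3.12], [-1.05, 2.28], [0.14, 2.33], [-1.42, 4.57], [0.1, 2.73], [-2.68, 2.68]. Speed limits (rad/s): [2.57, 2.57, 3.14, 3.14, 3.14, 3.14].

## Interface

Orientations are given as a unit quaternion [x, y, z, w].
In Python, from rig import manip gives the robot as it stands.
- The arm moves only by the tool apply_moves, never from a script. Its argument "targets" is a list of rows, each a list of 7 numbers: the turn, a rotation vector about the tool's x, y, z in rad, then the shift along the tool's x, y, z in cm, then the finger opening in cm, from 0 to 8.54. A call has 1 to 20 rows; each row shifts and turns the commanded pose from where the row before left it, along the tool's axes as they then stand; what a row does not reach is not made up. A row lasts 1/12 s, in which the tool goes at most 41.7 mm and 7.16 degrees, less where a joint would pass 70% of its speed; a pose out of reach is approached as far as the arm can. A call is refused whole if a number of a shift passes 4.17 or a number of a turn 0.125, either way. A call with a gripper value outside its range is refused whole. The fingers move at their own pace and stop on an object; "force" is the grip in N (left out, the last holds). Time passes only in rows, so rows that do not move let the fingers close. It gives the time, the measured TCP pose, the force, the opening and the grip force at its end, in the units of the state.
- manip.sense(): the state, without advancing time (a new reading comes with each control period).
- manip.read_camera(name): name is "side" or "top"; returns a dict with "pixels" (400x640x3 uint8, red, green, blue), "fx", "fy", "cx", "cy" (pixels), "origin" and "rotation" of the camera in the world. Camera axes: x right, y down, z forward; pixel columns grow to the right and rows downward; lengths in mm; the calibration is good to about 2 mm. A picture is of the moment at which its call begins. There is no depth.
- manip.sign_off(): hands the job in; it is judged then, once.
Trained networks look in a picture, given as the dict that the camera call returned (one of the last four; its "shot" number tells which), for a name from the list of things; names that differ only in an ending like _2 or _b are one class to them, and where a whole thing is asked for, a point or a joint stands for the part that bears it (a point fixed in the world has none). Each returns a list of dicts, best first, with "confidence" (0 to 1); they miss things now and then, are a little off and sometimes report something else, mostly with a low value. They report only what shows in the picture. A call takes as long as a camera call. They do not tell look-alikes from the thing itself.
- manip.silhouettes(query, picture): "region" (400x640 bool, what is visible of it) and "extent" ([left, top, right, bottom] in pixels, round what is visible of it).
- manip.mark_of(query, picture): "pixel" ([row, column] in pixels: a listed point, or the origin of a listed thing).
The state is a dict: "clock": time; "joint_pos": joint angles; "joint_velocities": joint speeds; "effort": joint torques, N m; "position": TCP position; "eef_rot": TCP orientation; "ft_force": force on the tool from outside, world axes, zero at the start; "torque": the same for the moment, N m; "grip_width": opening from 0.0 (shut) to 1.0 (fully open); "grip_force": force on a finger pad.
Only numpy, scipy, OpenCV 4.12 (cv2) and the standard library are available. Lean on these libraries where they do the work, as an engineer would, in place of code of your own. Each camera call takes 0.05 s, during which the arm holds its last target. There are 200 camera calls.

## Task

A ply strip lies loose on the saw board, with blue tape wound round it where it will be sawn. Using the fingertips only, without gripping or lifting it, first push the strip flush against the board's raised fence, then push it along the fence towards the board's left end until it overhangs and the end edge of the board lies under the blue tape band. Leave it lying there flat and flush along the fence, and do not disturb the things standing around the board.

Things in the scene. Friction and masses are not known exactly. Their poses are not given: they have to be found in the camera images.
- board: saw board fixed to the table: ply base 120 (x) x 300 (y) x 30 mm, dark fence along its far (+x) side, top 46 mm above the table. Origin: centre of the underside. x points to the fence, y along the fence to the left end as the robot sees it; turned up to 0.5 rad. Fence face at x = +40 mm, ledge (strip lies on it) at z = 30 mm, x -60 to +40 mm.
- board_end (a point): where the fence's face meets the left end of the board, at the height of the ledge: x = +40, y = +150, z = +30 mm in the board's frame; same axes as the board. The end edge runs from here along the board's -x
- strip: loose ply strip, 50 (x) x 140 (y) x 9 mm, about 40 g, on the board's ledge; at first its side stands 15 to 35 mm off the fence (at mid-length) and it is turned up to 0.2 rad. Origin: centre of its underside. Its +x side faces the fence, its +y end the board's left end. It stops when no longer pushed.
- tape_mid (a point): middle of the blue tape band on top of the strip: y = +30, z = +9 mm in the strip's frame, 40 mm from its left end. The band is 24 mm wide (12 mm each way along the strip's y) and runs right across the strip.
- tape_measure: yellow tape measure, 86 mm across, 35 mm high, on the table in front of the board; leave alone. Origin: centre of the underside.
- offcut: hardwood offcut 45 x 90 x 22 mm, on the table beyond the fence; leave alone. Origin: centre of the underside.
- wax_tin: round red tin with a grey lid, 86 mm across, 41 mm high, on the table beyond the fence; leave alone. Origin: centre of the underside.
- chair_hoop: obstacle only: an upturned wooden chair hoop fixed on the table to the right of the board; its ring, 43 mm high, spans x 0.31 to 0.77 m and y -0.33 to +0.10 m, and three legs (x from 0.27 m, y up to 0.11 m) rise to 0.47 m above the table, so go over or round them. Origin: middle of the ring, on the table; its axes mean nothing.
Not all that is in view belongs to the job. There is more than one size of the strip; the job needs the larger.

How it is judged:
By the outcome, as a careful person would: the job done as asked, in the order asked, and still so for the second after the job is handed in, with the robot touching nothing.
It also fails if it takes over 54 s, if anything falls off the work surface, if the arm or the gripper's body presses on something with over 40 N, if the wrist force passes 120 N, or if a joint passes its speed limit or range.

## Working session

There is one attempt and no reset: what is moved stays moved. The work goes in short steps, Python scripts to look and compute and a tool call to move; the robot and the scene stay as the last step left them, time stands still between calls to the robot, and variables do not carry over. Pictures are saved under pics/ and viewed, at most 10 in all, crops included, and the job is handed in when it is done.

Besides the shell and the picture viewer there is one more tool, called after "Request:" by a JSON object that holds its "name" and its "arguments". apply_moves: Moves the arm, as the interface text tells. Its arguments: {"type":"object","properties":{"targets":{"type":"array","items":{"type":"array","items":{"type":"number"}}},"force":{"type":"number"}},"required":["targets"]}

```bash
mkdir -p pics
cat > h.py <<'E'
import numpy as np, cv2
from rig import manip
from scipy.spatial.transform import Rotation as R
def ray(p,row,col):
    d=np.array([(col-p["cx"])/p["fx"],(row-p["cy"])/p["fy"],1.0])
    return np.array(p["origin"],float), np.array(p["rotation"])@d
def at(p,row,col,z):
    o,d=ray(p,row,col); return o+d*(z-o[2])/d[2]
def proj(p,X):
    c=np.array(p["rotation"]).T@(np.array(X,float)-p["origin"])
    return c[1]/c[2]*p["fy"]+p["cy"], c[0]/c[2]*p["fx"]+p["cx"]
def save(p,n,crop=None,s=1):
    im=p["pixels"][:,:,::-1]
    if crop: im=im[crop[1]:crop[3],crop[0]:crop[2]]
    cv2.imwrite("pics/"+n,cv2.resize(im,None,fx=s,fy=s,interpolation=cv2.INTER_CUBIC))
E
python3 - <<'E'
from h import *
np.set_printoptions(precision=1,suppress=True)
s=manip.sense();print(s["position"],s["eef_rot"],s["clock"])
zs=dict(board=0,board_end=30,strip=30,tape_mid=39,tape_measure=0,offcut=0,wax_tin=0)
for n in("top","side"):
    p=manip.read_camera(n);save(p,n+"0.png")
    print(n,p["origin"],p["fx"])
    for q in zs:
        for m in manip.mark_of(q,p)[:3]: print(q,round(m["confidence"],2),np.array(m["pixel"]),at(p,*m["pixel"],zs[q]))
E
```

```text
[ 198.5 -538.9  230.4] [ 1.   0.2 -0.  -0. ] 0.0
top [ 268.8  194.9 1157.7] 510.45590965227285Traceback (most recent call last):
  File "<stdin>", line 9, in <module>
  File "h.py", line 8, in at
    o,d=ray(p,row,col); return o+d*(z-o[2])/d[2]
        ~~~^^^^^^^^^^^
  File "h.py", line 6, in ray
    return np.array(p["origin"],float), np.array(p["rotation"])@d
                                        ~~~~~~~~~~~~~~~~~~~~~~~^~
ValueError: matmul: Input operand 1 has a mismatch in its core dimension 0, with gufunc signature (n?,k),(k,m?)->(n?,m?) (size 3 is different from 4)
```

View pics/top0.png

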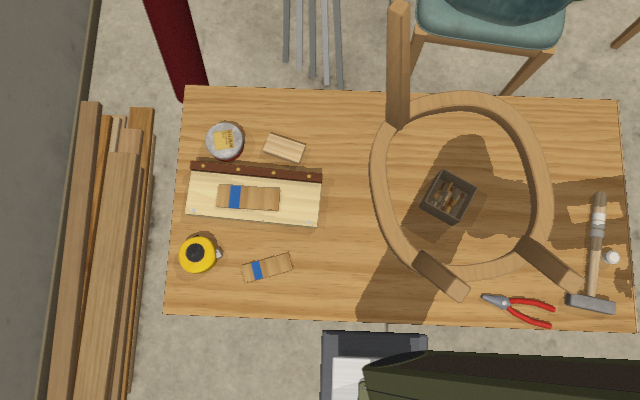

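The top picture shows the board (cols 185–322, rows 160–228) with the larger strip on it, its tape near (197, 235). A smaller look-alike strip lies at (268, 267). The camera rotation is a quaternion, so I'll fix the helper.

```bash
sed -i 's/np.array(p\["rotation"\])/R.from_quat(p["rotation"]).as_matrix()/' h.py
cat > m.py <<'E'
from h import *
np.set_printoptions(precision=1,suppress=True)
def blue(p,n):
    h=cv2.cvtColor(p["pixels"],cv2.COLOR_RGB2HSV)
    return cv2.inRange(h,(100,110,50),(125,255,255))
if __name__=="__main__":
    zs=dict(board=0,board_end=30,strip=30,tape_mid=39,tape_measure=0,offcut=0,wax_tin=0)
    for n in("top","side"):
        p=manip.read_camera(n);save(p,n+"1.png")
        if n=="top": save(p,"crop1.png",(160,100,340,290),3)
        print(n,p["origin"],p["fx"])
        for q in zs:
            for m in manip.mark_of(q,p)[:2]: print(q,round(m["confidence"],2),np.array(m["pixel"]),at(p,*m["pixel"],zs[q]))
        for q in("board","strip"):
            for m in manip.silhouettes(q,p)[:2]:
                c=max(cv2.findContours(m["region"].astype(np.uint8),0,2)[0],key=cv2.contourArea)
                b=cv2.boxPoints(cv2.minAreaRect(c))
                print(q,round(m["confidence"],2),b.tolist(),[at(p,y,x,39 if q=="strip" else 30)[:2].round(1).tolist() for x,y in b])
    s=manip.sense();print(s["position"],s["eef_rot"],s["clock"])
E
python3 m.py
```

```text
top [ 268.8  194.9 1157.7] 510.45590965227285
board 0.73 [193.5 256.2] [504.5 347.9   0. ]
board_end 0.86 [171.1 191.7] [544.9 494.3  30. ]
strip 0.76 [267.8 268.1] [333.4 307.4  30. ]
strip 0.71 [198.7 252.8] [486.2 350.9  30. ]
tape_mid 0.89 [270.2 254.6] [326.6 335.5  39. ]
tape_mid 0.64 [198.7 235.9] [483.  387.4  39. ]
tape_measure 0.63 [256.4 202. ] [354.8 461.3   0. ]
offcut 0.72 [151.2 285.6] [608.9 285.1   0. ]
offcut 0.47 [200.2 249.4] [488.1 362.7   0. ]
wax_tin 0.73 [142.2 224.9] [625.6 429.9   0. ]
board 0.72 [[183.99998474121094, 215.99998474121094], [189.62374877929688, 159.7623748779297], [323.18804931640625, 173.1188201904297], [317.5643005371094, 229.35643005371094]] [[440.9, 502.4], [571.4, 501.5], [551.6, 194.6], [422.3, 202.4]]
strip 0.86 [[240.51904296875, 264.51123046875], [287.7902526855469, 252.31219482421875], [292.30926513671875, 269.82342529296875], [245.03805541992188, 282.0224609375]] [[337.6, 366.9], [368.1, 265.4], [330.6, 253.7], [300.5, 354.6]]
strip 0.59 [[215.57080078125, 207.4380645751953], [217.11947631835938, 184.20799255371094], [279.7079772949
[... 711 characters left out ...]
6474609375, 183.15135192871094], [347.734619140625, 219.79489135742188], [268.526123046875, 311.8480224609375]] [[576.0, 506.6], [588.8, 137.5], [412.0, 209.5], [434.8, 534.7]]
strip 0.65 [[344.6538391113281, 281.7307434082031], [351.9615173339844, 245.19229125976562], [368.3076477050781, 248.46151733398438], [360.9999694824219, 284.9999694824219]] [[326.8, 392.6], [360.2, 289.3], [321.2, 279.0], [291.3, 382.4]]
strip 0.58 [[267.02056884765625, 260.59356689453125], [300.6168212890625, 218.9982147216797], [316.7940673828125, 232.064453125], [283.19781494140625, 273.6597900390625]] [[513.2, 430.4], [517.1, 275.5], [456.8, 294.4], [458.8, 442.6]]
[ 198.6 -539.6  231.3] [ 1.   0.2  0.  -0. ] 1.1
```

View pics/side1.png

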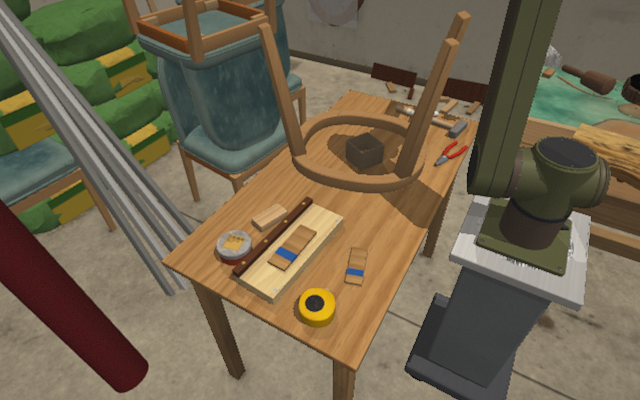

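View pics/crop1.png

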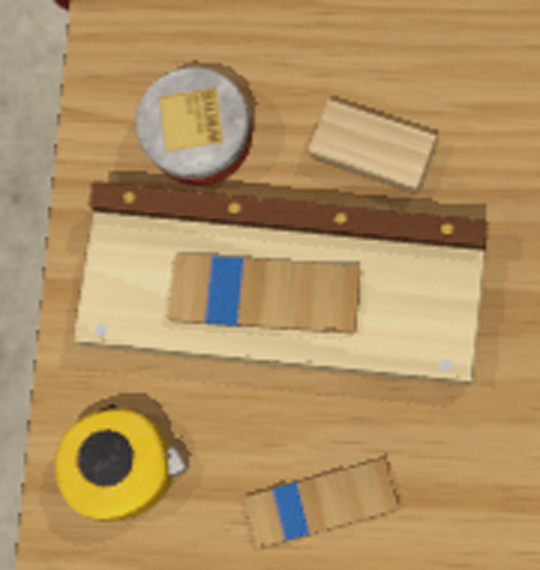

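The side picture agrees with the top one: the board is clear and the chair legs stand between the arm and the board. I'll fit the fence line, board end and strip edges, and get the tool yaw for the plan.

```bash
cat > f.py <<'E'
from m import *
def masks(p):
    h=cv2.cvtColor(p["pixels"],cv2.COLOR_RGB2HSV).astype(int)
    return h
if __name__=="__main__":
    s=manip.sense();a=R.from_quat(s["eef_rot"]).as_matrix()
    print(s["position"],"yaw",np.arctan2(a[1,0],a[0,0]),"\n",a.round(3))
    p=manip.read_camera("top");h=masks(p)
    # fence lower edge: last dark pixel going down in each column
    pts=[]
    for c in range(196,318,2):
        v=h[158:200,c,2].astype(float); v=cv2.GaussianBlur(v.reshape(-1,1),(1,3),0).ravel()
        i=np.argmax(np.diff(v)[5:])+5
        pts.append(at(p,158+i+.5,c,30)[:2])
    pts=np.array(pts,np.float32)
    vx,vy,x0,y0=cv2.fitLine(pts,cv2.DIST_HUBER,0,.01,.01).ravel()
    if vy<0: vx,vy=-vx,-vy
    u=np.array([vx,vy]);n=np.array([vy,-vx]);print("fence dir",u,"theta",np.arctan2(-vx,vy),"pt",x0,y0,"res",np.std((pts-[x0,y0])@n))
    print("face offset of board_end guess",(np.array([545,493])-[x0,y0])@n)
    for r in range(180,215,8):
        v=h[r,175:205,2]; print(r,v.tolist())
    b=blue(p,0);b[240:]=0
    ys,xs=np.nonzero(b);w=np.array([at(p,y,x,39)[:2] for y,x in zip(ys,xs)])
    c=w.mean(0);r=cv2.minAreaRect(w.astype(np.float32));print("tape",c,r,(c-[x0,y0])@n,(c-[545,493])@u)
E
python3 f.py
```

```text
[ 198.6 -539.6  231.3] yaw 0.35276940059987155 
 [[ 0.9  0.3  0. ]
 [ 0.3 -0.9  0. ]
 [ 0.  -0.  -1. ]]
fence dir [0.1 1. ] theta -0.06408377 pt 537.3446 346.47784 res 0.65351564
face offset of board_end guess -1.743584970574375
180 [136, 181, 189, 188, 190, 190, 188, 177, 173, 173, 171, 172, 169, 171, 164, 204, 217, 219, 217, 216, 217, 215, 216, 214, 214, 214, 212, 211, 210, 210]
188 [183, 188, 187, 184, 185, 186, 185, 187, 188, 188, 176, 173, 174, 197, 219, 225, 224, 225, 224, 224, 224, 225, 225, 225, 225, 225, 224, 225, 225, 224]
196 [173, 171, 170, 170, 172, 173, 173, 173, 175, 165, 160, 161, 210, 224, 224, 225, 225, 224, 224, 224, 224, 224, 223, 224, 222, 222, 221, 221, 222, 222]
204 [188, 185, 183, 186, 187, 188, 186, 176, 173, 173, 173, 215, 224, 225, 225, 224, 224, 224, 224, 224, 224, 224, 224, 224, 225, 224, 225, 224, 224, 224]
212 [190, 191, 189, 191, 192, 191, 181, 178, 177, 178, 204, 217, 220, 219, 218, 217, 218, 216, 198, 210, 220, 223, 225, 224, 224, 224, 225, 224, 225, 224]
tape [487.9 390.8] ((487.9947509765625, 390.86822509765625), (21.618379592895508, 49.367820739746094), 88.3936996459961) -52.19096059204759 -105.59881407729185
```

Request:
{"name": "apply_moves", "arguments": {"targets": [[0,0,-0.1154,0,0,-3.4,0],[0,0,-0.1154,0,0,-3.4,0],[0,0,-0.1154,0,0,-3.4,0],[0,0,-0.1154,0,0,-3.4,0],[0,0,-0.1154,0,0,-3.4,0],[0,0,-0.1154,0,0,-3.4,0],[0,0,-0.1154,0,0,-3.4,0],[0,0,-0.1154,0,0,-3.4,0],[0,0,-0.1154,0,0,-3.4,0],[0,0,-0.1154,0,0,-3.4,0],[0,0,0,0,0,0,0],[0,0,0,0,0,0,0]]}}

```text
clock: 2.15
position: [198.8, -540.1, 573.9]
eef_rot: [0.73, 0.684, -0.001, 0.003]
ft_force: [0.3, -0.5, -1.3]
grip_width: 0.002
grip_force: 0.0
```

Request:
{"name": "apply_moves", "arguments": {"targets": [[0,0,0,3.1,1.9,0,0],[0,0,0,3.1,1.9,0,0],[0,0,0,3.1,1.9,0,0],[0,0,0,3.1,1.9,0,0],[0,0,0,3.1,1.9,0,0],[0,0,0,3.1,1.9,0,0],[0,0,0,3.1,1.9,0,0],[0,0,0,3.1,1.9,0,0],[0,0,0,3.1,1.9,0,0],[0,0,0,3.1,1.9,0,0],[0,0,0,3.1,1.9,0,0],[0,0,0,3.1,1.9,0,0],[0,0,0,0,0,0,0],[0,0,0,0,0,0,0]]}}

```text
clock: 3.32
position: [450.5, -181.2, 569.3]
eef_rot: [0.728, 0.685, -0.001, -0.002]
ft_force: [0.0, -1.2, 0.7]
grip_width: -0.004
grip_force: 0.0
```

Request:
{"name": "apply_moves", "arguments": {"targets": [[0,0,0,3.6,-0.44,0,0],[0,0,0,3.6,-0.44,0,0],[0,0,0,3.6,-0.44,0,0],[0,0,0,3.6,-0.44,0,0],[0,0,0,3.6,-0.44,0,0],[0,0,0,3.6,-0.44,0,0],[0,0,0,3.6,-0.44,0,0],[0,0,0,3.6,-0.44,0,0],[0,0,0,3.6,-0.44,0,0],[0,0,0,3.6,-0.44,0,0],[0,0,0,3.6,-0.44,0,0],[0,0,0,3.6,-0.44,0,0],[0,0,0,3.6,-0.44,0,0],[0,0,0,3.6,-0.44,0,0],[0,0,0,3.6,-0.44,0,0],[0,0,0,0,0,0,0],[0,0,0,0,0,0,0]]}}

```text
clock: 4.73
position: [419.2, 360.6, 569.0]
eef_rot: [0.729, 0.684, -0.002, 0.0]
ft_force: [-0.6, -0.1, 0.2]
grip_width: -0.0
grip_force: 0.0
```

Request:
{"name": "apply_moves", "arguments": {"targets": [[0,0,0,0,0,4,0],[0,0,0,0,0,4,0],[0,0,0,0,0,4,0],[0,0,0,0,0,4,0],[0,0,0,0,0,4,0],[0,0,0,0,0,4,0],[0,0,0,0,0,4,0],[0,0,0,0,0,4,0],[0,0,0,0,0,4,0],[0,0,0,0,0,4,0],[0,0,0,0,0,4,0],[0,0,0,0,0,3,0],[0,0,0,0,0,0,0],[0,0,0,0,0,0,0],[0,0,0,0,0,0,0]]}}

```text
clock: 5.98
position: [420.3, 359.8, 103.1]
eef_rot: [0.73, 0.683, 0.001, 0.0]
ft_force: [0.2, 1.0, -0.1]
grip_width: 0.0
grip_force: 0.0
```

Run:
```python
from m import *
s=manip.sense();print(s["position"],s["joint_pos"],s["eef_rot"])
p=manip.read_camera("top");save(p,"crop2.png",(160,100,360,290),3)
for r,c in((180,189.7),(188,188),(196,186.7),(204,185.7),(212,184.7)): print(at(p,r,c,30))
```

```text
[420.3 359.8 103.1] [ 0.6  0.4  1.7 -0.   1.   0.7] [0.7 0.7 0.  0. ]
[523.9 497.   30. ]
[505.2 499.2  30. ]
[486.7 500.5  30. ]
[468.3 501.   30. ]
[450.  501.6  30. ]
```

View pics/crop2.png

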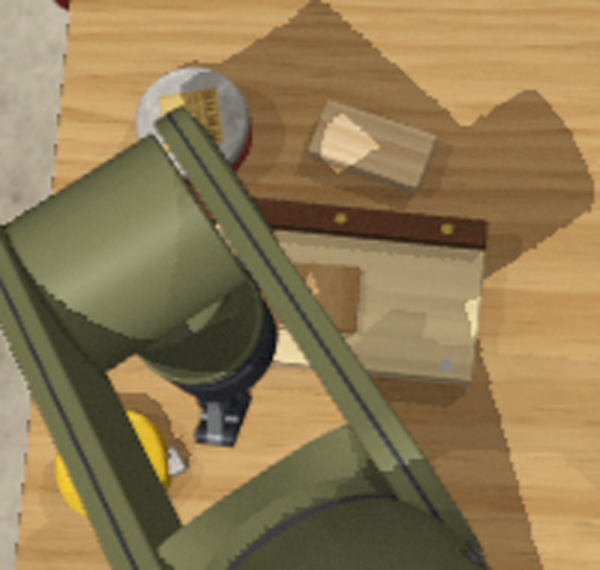

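The arm stands over the front of the board at z = 103, with the fingertips near (pixel 233, 245) and the tape measure and look-alike strip clear of it. I'll descend and push towards the fence.

Request:
{"name": "apply_moves", "arguments": {"targets": [[0,0,0,0,0,2.5,0],[0,0,0,0,0,2.5,0],[0,0,0,0,0,1.5,0],[0,0,0,0,0,0.4,0],[0,0,0,0,0,0,0],[0,0,0,0,0,0,0]]}}

```text
clock: 6.53
position: [420.0, 361.1, 34.2]
eef_rot: [0.729, 0.684, 0.002, 0.0]
ft_force: [0.5, -0.5, 0.3]
grip_width: -0.001
grip_force: 0.0
```

Request:
{"name": "apply_moves", "arguments": {"targets": [[0,0,0,0,0.6,0,0],[0,0,0,0,0.6,0,0],[0,0,0,0,0.6,0,0],[0,0,0,0,0.5,0,0],[0,0,0,0,0.4,0,0],[0,0,0,0,0.4,0,0],[0,0,0,0,0.4,0,0],[0,0,0,0,0.4,0,0],[0,0,0,0,0.3,0,0],[0,0,0,0,0.2,0,0],[0,0,0,0,0,0,0],[0,0,0,0,0,0,0]]}}

```text
clock: 7.53
position: [462.9, 357.3, 32.4]
eef_rot: [0.729, 0.684, 0.0, 0.0]
ft_force: [-1.8, -1.7, 4.1]
grip_width: 0.0
grip_force: 1.6
```

Request:
{"name": "apply_moves", "arguments": {"targets": [[0,0,0,0,0.2,-0.05,0],[0,0,0,0,0.2,0,0],[0,0,0,0,0.2,0,0],[0,0,0,0,0.2,0,0],[0,0,0,0,0,0,0]]}}

```text
clock: 7.95
position: [471.3, 356.9, 32.7]
eef_rot: [0.729, 0.684, 0.0, 0.0]
ft_force: [0.2, -0.4, -0.2]
grip_width: 0.002
grip_force: 0.0
```

Run:
```python
from m import *
s=manip.sense();print(s["position"],s["ft_force"])
p=manip.read_camera("side");save(p,"crop3.png",(200,180,360,320),4)
```

```text
[471.3 356.9  32.7] [ 0.2 -0.4 -0.2]
```

View pics/crop3.png

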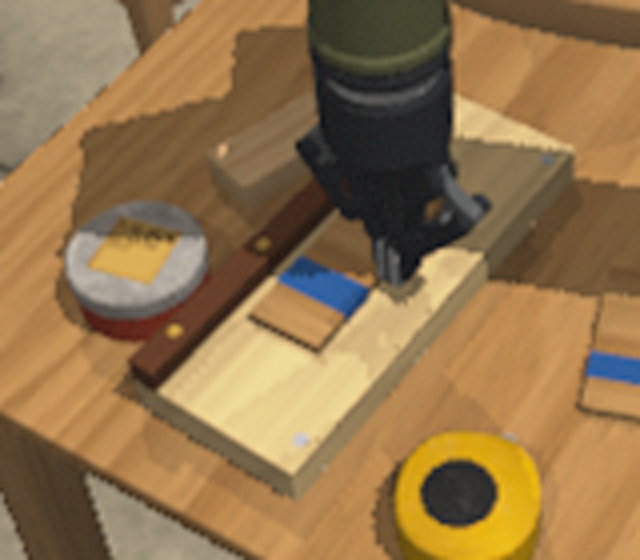

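The strip is partly over, with a gap still showing between it and the fence near crop (265, 290). I'll continue in small steps and watch the force.

Request:
{"name": "apply_moves", "arguments": {"targets": [[0,0,0,0,0.2,-0.05,0],[0,0,0,0,0.2,0,0],[0,0,0,0,0.2,0,0],[0,0,0,0,0,0,0]]}}

```text
clock: 8.33
position: [477.2, 356.6, 33.4]
eef_rot: [0.729, 0.684, 0.0, 0.0]
ft_force: [0.1, -0.1, -0.2]
grip_width: -0.002
grip_force: 0.0
```

Request:
{"name": "apply_moves", "arguments": {"targets": [[0,0,0,0,0.2,0,0],[0,0,0,0,0.1,0,0],[0,0,0,0,0,0,0]]}}

```text
clock: 8.58
position: [479.9, 356.3, 33.4]
eef_rot: [0.729, 0.684, 0.0, 0.0]
ft_force: [0.5, 0.5, 0.2]
grip_width: 0.002
grip_force: 0.0
```

Request:
{"name": "apply_moves", "arguments": {"targets": [[0,0,0,0,0.15,0,0],[0,0,0,0,0,0,0]]}}

```text
clock: 8.75
position: [481.2, 356.2, 33.4]
eef_rot: [0.729, 0.684, 0.0, 0.0]
ft_force: [0.5, -0.0, 0.3]
grip_width: -0.002
grip_force: 0.1
```

Request:
{"name": "apply_moves", "arguments": {"targets": [[0,0,0,0,0.1,0,0],[0,0,0,0,0.1,0,0],[0,0,0,0,0,0,0]]}}

```text
clock: 9.0
position: [481.7, 356.1, 33.2]
eef_rot: [0.73, 0.684, -0.001, -0.001]
ft_force: [-3.8, 1.8, 2.5]
grip_width: 0.001
grip_force: 2.3
```

Request:
{"name": "apply_moves", "arguments": {"targets": [[0,0,0,0,0.1,0,0],[0,0,0,0,0.05,0,0],[0,0,0,0,0,0,0]]}}

```text
clock: 9.25
position: [481.8, 356.1, 33.2]
eef_rot: [0.73, 0.684, -0.002, -0.002]
ft_force: [-7.1, 2.4, 4.3]
grip_width: -0.001
grip_force: 3.9
```

Run:
```python
from m import *
s=manip.sense();print(s["position"],s["ft_force"])
p=manip.read_camera("side");save(p,"crop4.png",(200,200,320,320),5)
```

```text
[481.8 356.1  33.2] [-7.1  2.4  4.3]
```

View pics/crop4.png

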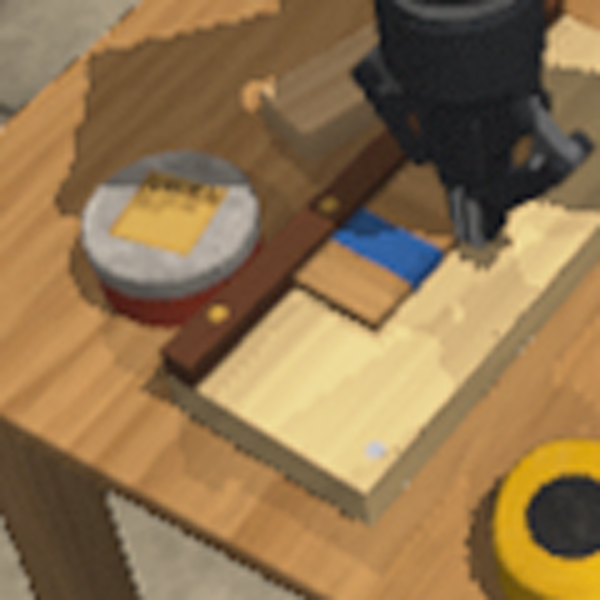

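The strip is now flush: no gap is visible, the fingertip has stopped, and the force is rising. Next I'll back off, lift over and go behind its right end.

Request:
{"name": "apply_moves", "arguments": {"targets": [[0,0,0,0,-0.5,0,0],[0,0,0,0,-1,0,0],[0,0,0,0,0,-2.5,0],[0,0,0,0,0,-3,0],[0,0,0,-2,0.9,-1.5,0],[0,0,0,-2,0.9,0,0],[0,0,0,-2,0.9,0,0],[0,0,0,-2,0.9,0,0],[0,0,0,-2,0.9,0,0],[0,0,0,0,0,0,0],[0,0,0,0,0,0,0]]}}

```text
clock: 10.22
position: [508.4, 253.3, 103.4]
eef_rot: [0.73, 0.683, 0.0, 0.0]
ft_force: [0.5, 0.4, -0.2]
grip_width: -0.004
grip_force: 0.0
```

Run:
```python
from m import *
s=manip.sense();print(s["position"],s["eef_rot"])
be=np.array([547,495.]);u=np.array([.064,.998]);n=np.array([.998,-.064])
p=manip.read_camera("side")
for q in("strip",):
    for m in manip.silhouettes(q,p)[:2]: print(q,m["confidence"],m["extent"])
b=blue(p,0);b[:,320:]=0;ys,xs=np.nonzero(b);w=np.array([at(p,y,x,39)[:2] for y,x in zip(ys,xs)])
c=w.mean(0);print("tape",c,(c-be)@n,(c-be)@u,len(w))
for m in manip.mark_of("board_end",p)+manip.mark_of("tape_mid",p): print(m["confidence"],at(p,*m["pixel"],30),at(p,*m["pixel"],39))
```

```text
[508.4 253.3 103.4] [0.7 0.7 0.  0. ]
strip 0.71 [343.5, 247.2, 367.0, 284.4]
strip 0.61 [259.3, 222.6, 310.1, 263.2]
tape [512.6 388.7] -27.48434636579767 -108.2532316596955 154
0.97 [553.9 492.5  30. ] [548.5 496.9  39. ]
0.86 [511.4 382.   30. ] [506.5 387.8  39. ]
0.81 [316.  347.1  30. ] [313.5 353.3  39. ]
```

Request:
{"name": "apply_moves", "arguments": {"targets": [[0,0,0,0,0,2.5,0],[0,0,0,0,0,2.5,0],[0,0,0,0,0,1.5,0],[0,0,0,0,0,0.4,0],[0,0,0,0,0,0,0],[0,0,0,0.8,0,0,0],[0,0,0,0.6,0,0,0],[0,0,0,0.4,0,0,0],[0,0,0,0.4,0,0,0],[0,0,0,0.4,0,0,0],[0,0,0,0.4,0,0,0],[0,0,0,0.4,0,0,0],[0,0,0,0.4,0,0,0],[0,0,0,0.4,0,0,0],[0,0,0,0.4,0,0,0],[0,0,0,0,0,0,0]]}}

```text
clock: 11.75
position: [511.2, 301.1, 34.3]
eef_rot: [0.729, 0.684, 0.0, -0.0]
ft_force: [-0.5, -0.2, -1.2]
grip_width: -0.003
grip_force: 0.0
```

Request:
{"name": "apply_moves", "arguments": {"targets": [[0,0,0,0.4,0,0,0],[0,0,0,0.4,0,0,0],[0,0,0,0.4,0,0,0],[0,0,0,0.4,0,0,0],[0,0,0,0.4,0,0,0],[0,0,0,0.4,0,0,0],[0,0,0,0.4,0,0,0],[0,0,0,0.4,0,0,0],[0,0,0,0.4,0,0,0],[0,0,0,0.4,0,0,0],[0,0,0,0.4,0,0,0],[0,0,0,0.4,0,0,0],[0,0,0,0.4,0,0,0],[0,0,0,0,0,0,0]]}}

```text
clock: 12.92
position: [514.6, 353.0, 34.4]
eef_rot: [0.729, 0.684, 0.0, -0.0]
ft_force: [-0.1, 1.6, -0.5]
grip_width: 0.002
grip_force: 0.0
```

```bash
cat > t.py <<'E'
from m import *
import sys
s=manip.sense();print(s["position"],s["ft_force"])
be=np.array([547,495.]);u=np.array([.064,.998]);n=np.array([.998,-.064])
for cam in("side","top"):
    p=manip.read_camera(cam)
    if cam=="side": save(p,sys.argv[1],(200,200,320,320),5)
    b=blue(p,0)
    if cam=="side": b[:,320:]=0
    else: b[240:]=0
    ys,xs=np.nonzero(b)
    if len(ys)<20: continue
    w=np.array([at(p,y,x,39)[:2] for y,x in zip(ys,xs)])
    c=w.mean(0);print(cam,"tape",c,(c-be)@n,(c-be)@u,len(w),cv2.minAreaRect(w.astype(np.float32)))
    print([at(p,*m["pixel"],30) for m in manip.mark_of("board_end",p)[:1]])
E
python3 t.py crop5.png
```

```text
[514.6 353.   34.4] [-0.1  1.6 -0.5]
side tape [516.8 464.2] -28.16853916507224 -32.697154916848795 175 ((516.68408203125, 463.9141540527344), (21.556407928466797, 51.36382293701172), 86.13192749023438)
[array([552.5, 494.6,  30. ])]
```

View pics/crop5.png

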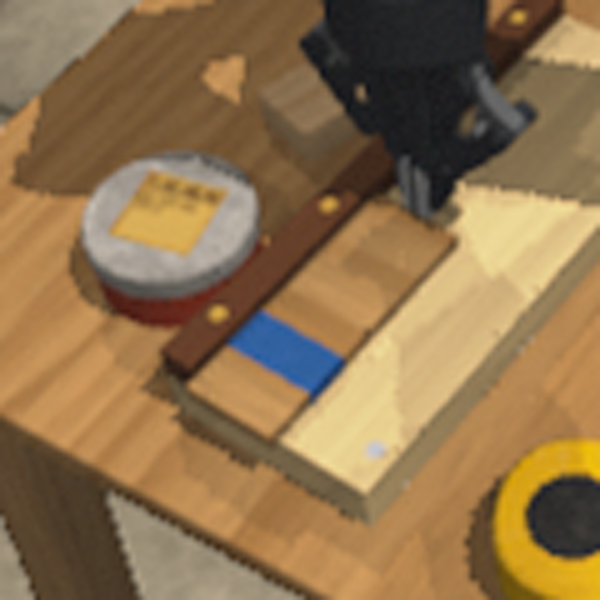

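The strip is sliding along the fence with its side still flush. Its left end is about level with the board's end edge at crop (190–275, 385–437). The tape still has roughly 33 mm to go.

Request:
{"name": "apply_moves", "arguments": {"targets": [[0,0,0,0.4,0,0,0],[0,0,0,0.4,0,0,0],[0,0,0,0.4,0,0,0],[0,0,0,0.4,0,0,0],[0,0,0,0.4,0,0,0],[0,0,0,0.3,0,0,0],[0,0,0,0.2,0,0,0],[0,0,0,0,0,0,0],[0,0,0,0,0,0,0]]}}

```text
clock: 13.82
position: [515.9, 377.2, 34.3]
eef_rot: [0.729, 0.684, 0.0, -0.0]
ft_force: [-0.3, 0.0, -0.6]
grip_width: 0.002
grip_force: 0.0
```

```bash
cat >> t.py <<'E'
p=manip.read_camera("side")
# board end edge (z=30) on the free ledge: strongest top->end face step along u
for d in(55,65,75,85):
    g=[]
    ts=np.arange(-12,12,.25)
    for t in ts:
        r,c=proj(p,[*(be-d*n+t*u),30]); g.append(cv2.getRectSubPix(cv2.cvtColor(p["pixels"],cv2.COLOR_RGB2GRAY),(1,1),(float(c),float(r)))[0,0])
    g=cv2.GaussianBlur(np.array(g,float).reshape(-1,1),(1,7),0).ravel(); i=np.argmin(np.diff(g)[8:-8])+8;print("edge",d,ts[i],np.diff(g)[i])
E
python3 t.py crop6.png
```

```text
[515.9 377.2  34.3] [-0.3  0.  -0.6]
side tape [518.6 488.8] -27.99237322655194 -8.01789692026445 187 ((519.5541381835938, 488.43914794921875), (22.0539608001709, 52.727455139160156), 85.84969329833984)
[array([546.5, 488.9,  30. ])]
edge 55 1.25 -6.21875
edge 65 2.0 -6.75
edge 75 2.0 -6.859375
edge 85 2.25 -6.6875
```

View pics/crop6.png

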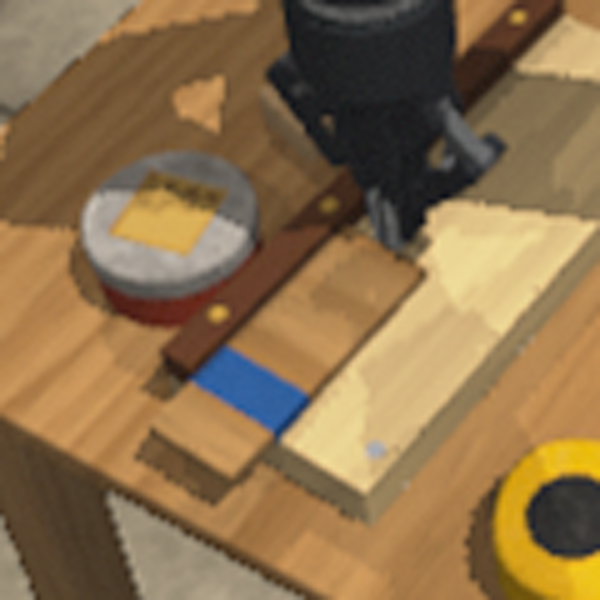

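The tape band lies about 9.5 mm short of the end edge, and the strip is still flush. I'll finish the push and back off.

Request:
{"name": "apply_moves", "arguments": {"targets": [[0,0,0,0.3,0,0,0],[0,0,0,0.3,0,0,0],[0,0,0,0.25,0,0,0],[0,0,0,0.1,0,0,0],[0,0,0,0,0,0,0],[0,0,0,0,0,0,0],[0,0,0,-1,0,0,0],[0,0,0,-1,0,0,0],[0,0,0,0,0,-2.5,0],[0,0,0,0,0,-3,0],[0,0,0,-3,0,-3,0],[0,0,0,-3,0,-3,0],[0,0,0,-3,0,-3,0],[0,0,0,0,0,0,0],[0,0,0,0,0,0,0]]}}

```text
clock: 15.27
position: [510.5, 276.5, 180.0]
eef_rot: [0.73, 0.683, 0.002, 0.001]
ft_force: [-0.1, 0.6, 0.4]
grip_width: -0.005
grip_force: 0.0
```

```bash
cat >> t.py <<'E'
# gap to fence: brightness across the strip's fence side (z=39 on strip, x from face), several places
lab=cv2.cvtColor(p["pixels"],cv2.COLOR_RGB2GRAY)
for t in(-10,-35,-60,-85,-95): # along u from the tape
    print(t,[int(cv2.getRectSubPix(lab,(1,1),tuple(float(v) for v in proj(p,[*(be+t*u+d*n),39])[::-1]))[0,0]) for d in range(-14,7)])
E
python3 t.py crop7.png
```

```text
[510.5 276.5 180. ] [-0.1  0.6  0.4]
side tape [519.4 498.1] -27.729805704085106 1.3193661651931303 194 ((519.694580078125, 497.8530578613281), (22.142820358276367, 53.79650115966797), 85.44684600830078)
[array([542.8, 493.5,  30. ])]
top tape [521.4 497.8] -25.69528738140734 1.1676093749297651 211 ((521.4434204101562, 497.8742980957031), (21.367477416992188, 51.07891845703125), 86.00627899169922)
[array([553.4, 499.4,  30. ])]
edge 55 1.5 -5.859375
edge 65 2.25 -6.4375
edge 75 2.0 -6.578125
edge 85 2.0 -6.46875
-10 [100, 98, 97, 97, 98, 96, 94, 95, 96, 96, 93, 88, 78, 68, 57, 47, 46, 51, 57, 64, 69]
-35 [145, 144, 143, 142, 142, 141, 141, 140, 136, 131, 124, 114, 102, 87, 71, 58, 51, 55, 59, 65, 67]
-60 [128, 128, 128, 128, 128, 129, 129, 129, 128, 125, 119, 108, 96, 82, 67, 57, 51, 54, 59, 65, 68]
-85 [132, 131, 131, 130, 130, 129, 128, 128, 127, 127, 119, 108, 96, 81, 66, 51, 49, 51, 55, 60, 65]
-95 [118, 120, 121, 122, 122, 120, 121, 121, 119, 115, 109, 102, 88, 75, 62, 55, 51, 51, 57, 63, 67]
```

View pics/crop7.png

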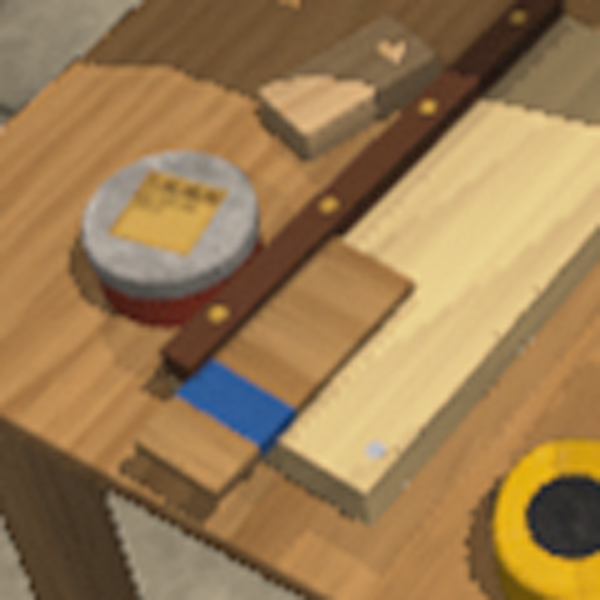

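The picture shows the tape band straddling the end edge, centred to about 1 mm. The strip's edge is at an even distance along the fence, with no gap. The tin, offcut and tape measure haven't moved, and the arm is clear.

```bash
python3 -c "
from rig import manip
print(manip.sign_off())"
```

```text
the job is handed in; nothing more can be done
None
```

The job is handed in: the strip lies flat and flush along the fence with the board's end edge under the middle of the blue tape (within about 1 mm by camera), nothing around it was disturbed, and it took about 16 s of robot time.

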